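# Set up a stain bottle on the stirrer

### The arm

A 7-joint arm with a two-finger parallel gripper is mounted at the origin on the work surface; the furniture and walls round the work are solid. World frame = base frame: x ahead of the robot, y to its left, z up, the work surface at z = 0. Lengths are in mm, angles in rad, forces in N, time in s.
With the tool pointing down it reaches from about 375 to 925 mm from the base axis. Payload 3.1 kg.
Tool frame: the origin (TCP) lies between the finger pads; the fingertips stand 17 mm ahead of it and the grasp point (between the pads) lies 2 mm behind it; z points along the fingers, y is the line along which they close (so a half turn about z gives the same grasp; the last joint's range is limited). The gripper opens to 85 mm and grips with 20 to 120 N. Pads are 22 mm wide; open, the fingers measure 114 mm over their backs; the gripper's body (76 mm by 85 mm) begins 54 mm behind the grasp point. The pads swing forward as they close: fully open they stand 13 mm farther back than shut.
Start: joints at [1.166, 0.383, 0.044, 1.598, -0.018, 1.161, -0.05], TCP at [196.325, -619.645, 248.269] pointing down, gripper open.
Joint ranges: [-2.61, 2.61], [-0.41, 2.15], [-1.48, 1.57], [0, 2.5], [-1.57, 4.71], [0.05, 1.97], [-2.85, 2.85]. Speed limits (rad/s): [2.79, 2.79, 3.14, 3.14, 3.14, 3.14, 3.14].

### API

Orientations are given as [roll, pitch, yaw] about the fixed x, y, z axes, in that order (R = Rz(yaw) Ry(pitch) Rx(roll)).
In Python, from cell import arm gives the robot as it stands.
- The arm moves only by the tool play_rows, never from a script. Its argument "deltas" is a list of rows, each a list of 3 entries, a list of its own where there are three numbers: the shift along the world's x, y, z in mm, then the turn, a rotation vector about the world's x, y, z in rad, then the opening, from 0 (shut) to 1 (fully open). In form: [[[tx, ty, tz], [rx, ry, rz], grip], ...]. A call has 1 to 20 rows; each row is the pose to reach, as a shift and turn from the pose commanded when the call began; what a row does not reach only later rows make up. A row lasts 1/8 s, in which the tool goes at most 62.5 mm and 10.7 degrees, less where a joint would pass 70% of its speed; a pose out of reach is approached as far as the arm can. A call with a gripper value outside its range is refused whole. The fingers move at their own pace and stop on an object; the grip force is fixed at half the most. Time passes only in rows, so rows that repeat a pose let the fingers close. It gives the time, the measured TCP pose, the force, the opening and the grip force at its end, in the units of the state.
- arm.observe(): the state, without advancing time (a new reading comes with each control period).
- arm.capture(name): name is "side" or "top" or "wrist"; returns the picture (400x640x3 uint8, red, green, blue); there is no depth.
- arm.calibration(name): a dict with "mtx" (3x3 intrinsics, pixels), "position" and "rotation" of the camera in the world. Camera axes: x right, y down, z forward; pixel columns grow to the right and rows downward; lengths in mm; the calibration is good to about 2 mm. A picture is of the moment at which its call begins: read the wrist's pose just before it. calibration takes no time and is no camera call; for the wrist camera it gives the pose at the moment of the call.
- arm.close_job(): hands the job in; it is judged then, once.
Trained networks look in the newest picture that a camera, given by its name, has taken for a name from the list of things; names that differ only in an ending like _2 or _b are one class to them, and where a whole thing is asked for, a point or a joint stands for the part that bears it (a point fixed in the world has none). Each returns a list of dicts, best first, with "p" (0 to 1); they miss things now and then, are a little off and sometimes report something else, mostly with a low value. They report only what shows in the picture. A call takes as long as a camera call. They do not tell look-alikes from the thing itself.
- arm.look_for(thing, camera): "centre" ([column, row] as shares, 0 to 1, of the picture: columns of its width, rows of its height, amid what is visible of it).
- arm.masks_of(thing, camera): "region" (400x640 bool, what is visible of it) and "centre" ([column, row] as shares, 0 to 1, of the picture: columns of its width, rows of its height, amid what is visible of it).
The state is a dict: "time": time; "joints": joint angles; "dq": joint speeds; "joint_efforts": joint torques, N m; "position": TCP position; "eef_rot": TCP orientation; "contact_force": force on the tool from outside, world axes, zero at the start; "torque": the same for the moment, N m; "opening": opening from 0.0 (shut) to 1.0 (fully open); "grip_force": force on a finger pad.
Only numpy, scipy, OpenCV 4.12 (cv2) and the standard library are available. Lean on these libraries where they do the work, as an engineer would, in place of code of your own. Each camera call takes 0.05 s, during which the arm holds its last target. There are 200 camera calls.

### The job

Get the stain bottle stirring: first turn the stirrer's stiff dial clockwise until its white pointer is at the red mark, then take the purple-capped bottle from its sloping rest and stand it upright in the middle of the stirrer's round plate. The stirrer is light and stands loose on slippery feet: press it down on the bench while you turn the dial, so that it is neither shifted nor spun round, and leave the blue-capped bottle, the glass jar and the specimen cup alone.

Things in the scene. Friction and masses are not known exactly. Their poses are not given: they have to be found in the camera images.
- purple_center (a point): Centre (half-way up) of the stain bottle: white with a purple cap, 98 tall, body 44 across up to 80 from its underside, cap 26 across above, 0.12 kg, loose. z axis: along the bottle to its cap. It starts in the rest, leaning 30 degrees from vertical towards the robot; its lower 50 is enclosed (on the robot's side; 27 at its sides), above that it is free all round.
- stirrer: The stirrer: loose white box with a blue band, 160 deep (x, front to back), 115 wide (y, to its left), deck 56 above the bench, about 0.26 kg, on four hard feet (friction about 0.5) near its corners. Origin: middle of its underside, on the bench. The dial is on a blue panel on the front half of the deck (front = -x, towards the robot), 42 in front of the middle.
- plate_center (a point): Centre of the upper face of the round grey plate on the rear half of the stirrer's deck: 80 across, flat, no rim, a thin white circle printed on it; 62 above the bench, 34 behind the stirrer's middle. Axes as the stirrer's.
- dial_grip (a point): On the black dial's upright axis, inside its grip bar, 78 above the bench. z: up; x: along the bar to the white pointer end; y: across it. The bar is 44 long, 12 wide; its top is 8 above this point; the flat skirt disc below it (52 across, turns with it; fingertips may press on it) is 17 below this point.
- dial (a joint): Dial angle, rad: 0 = pointer straight to the stirrer's back (+x), positive = clockwise from above; stops at -1.3 and 1.3. The red mark on the panel is at 0.45. About 0.22 N m of friction; it stays where left. Unless the stirrer is pressed down (10 to 15 N) it spins along with the dial.
- rest: Drain rest that holds the bottle: a steel cradle on a blue foot 100 x 90, fixed to the bench. Origin: middle of its underside; x axis level, away from the robot; the bottle leans along -x and up, the centre of its underside 32 above this origin.
- corner_left (a point): Rear left lower corner of the stirrer (80 behind its middle, 58 to its left, at bench height); shows whether the stirrer has shifted.
- corner_right (a point): Rear right lower corner of the stirrer (80 behind its middle, 58 to its right, at bench height).
- blue_bottle_center (a point): Middle of the white bottle with a blue cap, 44 across, 98 tall; loose bystander.
- glass_jar_center (a point): Middle of the glass staining jar with purple inside, 56 across, 90 tall; loose bystander.
- specimen_cup_center (a point): Middle of the clear specimen cup with a red lid, 50 across, 59 tall; loose bystander.
There are look-alikes about, which are no part of the job. Leave any pink look-alike of the stirrer alone. What is shaped like the part that bears purple_center but yellow is not meant.

How it is judged:
By the outcome, as a careful person would: the job done as asked, in the order asked, and still so for the second after the job is handed in, with the robot touching nothing.
It also fails if it takes over 51 s, if anything falls off the work surface, if the arm or the gripper's body presses on something with over 40 N, if the wrist force passes 120 N, or if a joint passes its speed limit or range.

## Working session

There is one attempt and no reset: what is moved stays moved. The work goes in short steps, Python scripts to look and compute and a tool call to move; the robot and the scene stay as the last step left them, time stands still between calls to the robot, and variables do not carry over. Pictures are saved under pics/ and viewed, at most 10 in all, crops included, and the job is handed in when it is done.

Besides the shell and the picture viewer there is one more tool, called after "Request:" as name([rows], argument=value, ...), one row to a line, values as JSON. play_rows: Moves the arm, as the interface text tells. Its arguments: {"type":"object","properties":{"deltas":{"type":"array","items":{"type":"array"}}},"required":["deltas"]}

```bash
mkdir -p pics; ls
python3 - <<'E'
from cell import arm
import cv2,numpy as np
s=arm.observe();print(s['time'],s['position'],s['eef_rot'],s['opening'])
for n in ['side','top']:
    im=arm.capture(n);cv2.imwrite(f'pics/{n}0.png',im[:,:,::-1])
    c=arm.calibration(n);print(n,np.round(c['mtx'],1).tolist(),np.round(c['position'],1),np.round(c['rotation'],3).tolist())
    for t in ['stirrer','purple_center','dial_grip','plate_center','rest','blue_bottle_center']:
        print(t,[(round(d['p'],2),np.round(np.array(d['centre'])*[640,400],1).tolist()) for d in arm.look_for(t,n)])
E
```

```text
pics
0.0 [ 196.01996404 -618.79003762  246.88889733] [-3.13897697e+00  1.25164014e-04  3.06864471e-01] 0.9974050809296539
side [[481.6, 0.0, 315.3], [0.0, 481.6, 199.5], [0.0, 0.0, 1.0]] [160.2 897.2 898.7] [-2.283, -0.018, -2.703]
stirrer [(0.86, [395.5, 221.1]), (0.76, [298.6, 225.9])]
purple_center [(0.97, [383.5, 174.1]), (0.89, [333.9, 152.2])]
dial_grip [(0.79, [391.0, 221.6]), (0.66, [316.6, 218.4])]
plate_center [(0.66, [304.5, 317.9]), (0.61, [393.4, 222.0]), (0.59, [300.0, 231.1])]
rest [(0.9, [325.8, 170.8])]
blue_bottle_center [(0.56, [401.6, 148.9])]
top [[471.5, 0.0, 312.2], [0.0, 471.5, 197.2], [0.0, 0.0, 1.0]] [ 474.8   18.  1444.9] [-3.073, -0.004, -1.564]
stirrer [(0.62, [284.0, 199.9]), (0.6, [326.5, 272.7])]
purple_center [(0.7, [390.8, 244.6]), (0.59, [375.9, 186.0])]
dial_grip [(0.55, [285.1, 214.3]), (0.53, [315.2, 268.6])]
plate_center [(0.77, [283.8, 196.2]), (0.74, [433.7, 247.7]), (0.63, [327.6, 271.4])]
rest []
blue_bottle_center [(0.82, [434.0, 245.7])]
```

```bash
python3 -c "
import cv2,numpy as np
a=cv2.imread('pics/side0.png');b=cv2.imread('pics/top0.png')
cv2.imwrite('pics/both.png',cv2.resize(np.vstack([a,b]),(480,600)))"
```

```text
(no output)
```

View pics/top0.png

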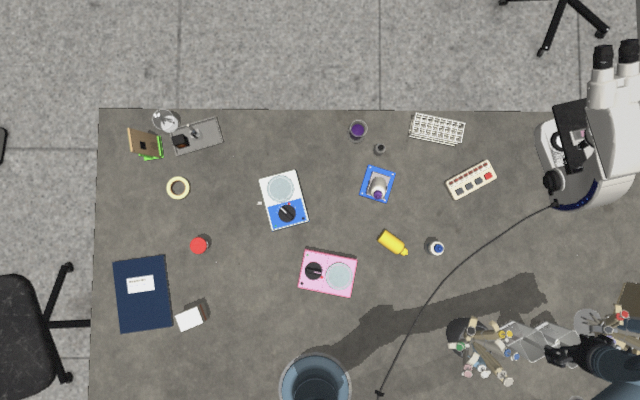

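View pics/side0.png

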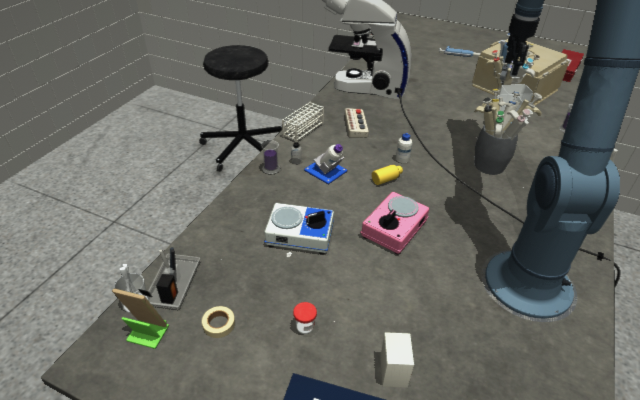

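Top view: the white and blue stirrer is at (284,200) and the purple-capped bottle in its blue rest is at (378,187). The look-alikes are the pink stirrer at (327,272), the yellow bottle at (392,243) and the blue-capped bottle at (435,248). By the description I choose the first two.

```bash
cat > h.py <<'E'
from cell import arm
import cv2,numpy as np
from scipy.spatial.transform import Rotation as R
def ray(cal,uv):
    K=cal['mtx'];d=np.linalg.inv(K)@np.array([uv[0],uv[1],1.]);r=np.array(cal['rotation'])
    M=r if r.ndim==2 else R.from_euler('xyz',r).as_matrix()
    return np.array(cal['position']),M@d
def at(cal,uv,z):
    p,d=ray(cal,uv);return p+d*(z-p[2])/d[2]
def proj(cal,P):
    M=R.from_euler('xyz',cal['rotation']).as_matrix();c=M.T@(np.array(P,float)-cal['position']);c=cal['mtx']@c;return c[:2]/c[2]
E
python3 - <<'E'
from h import *
c=arm.calibration('top');s=arm.calibration('side')
print('robot base px',proj(c,[0,0,0]),proj(s,[0,0,0]))
for n,uv,z in [('plate',(280.5,188.5),62),('dial',(287,213),86),('cap',(378,196),100),('foot',(377,184),10),('pinkplate',(340,276),62),('blue',(436,248),98),('jar',(358,130),90),('small',(380,149),40)]: print(n,at(c,uv,z).round(0))
for n,uv,z in [('plate',(287,216),62),('dial',(317,217),78),('foot',(327,172),10)]: print('side',n,at(s,uv,z).round(0))
w=arm.calibration('wrist');o=arm.observe();print(w,o['position'],o['eef_rot'])
a=cv2.imread('pics/top0.png')[150:260,240:460];cv2.imwrite('pics/c1.png',cv2.resize(a,(800,400),interpolation=cv2.INTER_CUBIC))
E
```

```text
robot base px [315.21592339 388.87362908] [527.47257799 283.41898228]
plate [595. 107.  62.]
dial [522.  85.  86.]
cap [ 572. -175.  100.]
foot [ 615. -185.   10.]
pinkplate [341. -69.  62.]
blue [ 425. -340.   98.]
jar [ 765. -119.   90.]
small [ 718. -190.   40.]
side plate [596. 103.  62.]
side dial [519.  88.  78.]
side foot [ 606. -174.   10.]
{'mtx': array([[328.74031915,   0.        , 316.72024549],
       [  0.        , 328.74031915, 200.39455917],
       [  0.        ,   0.        ,   1.        ]]), 'position': array([ 274.13303242, -596.10318225,  374.35966919]), 'rotation': array([ 2.81755497e+00, -2.01845999e-04, -1.26418363e+00])} [ 196.35347793 -619.65298182  248.32167243] [ 3.14154313e+00 -5.11895726e-05  3.06812613e-01]
```

View pics/c1.png

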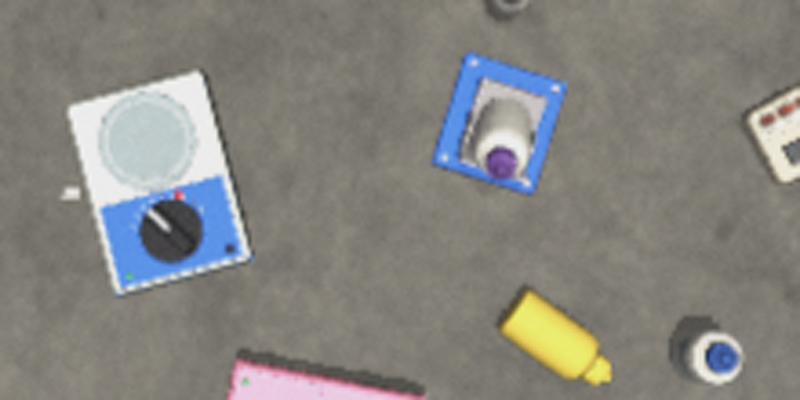

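Crop: the stirrer's plate is at crop (147,140) and its dial at (172,232). The pointer is up-left at (150,213), which is about -0.6, and the red mark is at (180,196). The purple cap is at (502,162) on the blue foot, leaning toward the robot. The choice holds, so I'll move on for a wrist view.

Request:
play_rows([
  [[20,0,40],[0,0,0],0.6],
  [[50,30,70],[0,0,0],0.6],
  [[90,80,80],[0,0,0],0.6],
  [[130,130,80],[0,0,0],0.6],
  [[165,180,80],[0,0,0],0.6],
  [[200,230,80],[0,0,0],0.6],
  [[230,280,80],[0,0,0],0.6],
  [[260,330,80],[0,0,0],0.6],
  [[290,380,80],[0,0,0],0.6],
  [[310,430,80],[0,0,0],0.6],
  [[310,430,80],[0,0,0],0.6],
  [[310,430,80],[0,0,0],0.6],
])

```text
time: 2.2
position: [506.1, -190.2, 328.3]
eef_rot: [3.141, 0.001, 0.307]
contact_force: [-0.3, -1.3, -0.0]
opening: 0.598
grip_force: 0.0
```

Run:
```python
from h import *
import pickle
o=arm.observe();print(o['time'],o['position'],o['eef_rot'],o['contact_force'])
c=arm.calibration('wrist');im=arm.capture('wrist');cv2.imwrite('pics/w1.png',im[:,:,::-1]);pickle.dump(c,open('w1.pkl','wb'))
print(c['position'],c['rotation'],proj(c,[600,-180,50]))
```

```text
2.2 [ 506.1188047  -190.1620199   328.34389998] [3.14072640e+00 5.11425252e-04 3.07010121e-01] [-0.29926973 -1.2842893  -0.01132201]
[ 583.95073963 -166.44347607  454.33612393] [ 2.81701806e+00 -9.89004142e-04 -1.26398225e+00] [331.76099002  79.54510513]
```

View pics/w1.png

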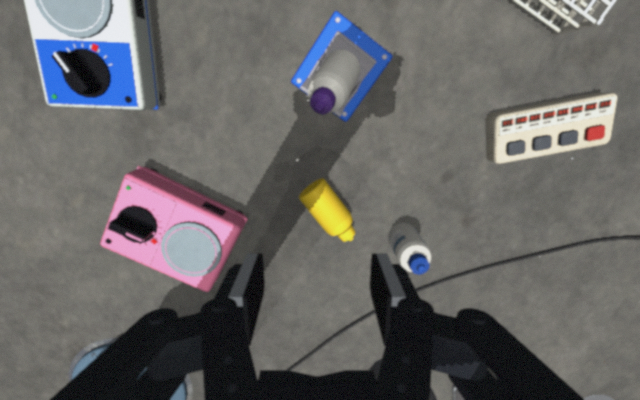

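Wrist view: the rest foot's corners are at (337,13), (391,57), (346,120) and (292,83). The purple cap is at (322,100), and the stirrer at top left has its dial at (82,73). I'll get the bottle pose now, then move over the stirrer.

Run:
```python
from h import *
import pickle
c=pickle.load(open('w1.pkl','rb'))
P=[at(c,u,8) for u in [(337,13),(391,57),(346,120),(292,83)]]
print(np.round(P,0)); 
for i in range(4): d=P[(i+1)%4]-P[i];print(np.hypot(*d[:2]).round(0),np.arctan2(d[1],d[0]).round(2))
o=np.mean(P,0);print('o',o)
for yaw in [-.25,-.3,-.35,-.4]:
  x=np.array([np.cos(yaw),np.sin(yaw),0]);b=np.array([o[0],o[1],32]);a=-x*.5+np.array([0,0,.866])
  t=arm.calibration('top')
  print(yaw,(b+98*a).round(0),'cap',proj(c,b+98*a),proj(t,b+98*a),'base',proj(c,b))
# purple pixels
for n,cal in [('pics/w1.png',c),('pics/top0.png',t),('pics/side0.png',arm.calibration('side'))]:
  h=cv2.cvtColor(cv2.imread(n),cv2.COLOR_BGR2HSV);m=cv2.inRange(h,(125,90,30),(155,255,200));k,l,s,ce=cv2.connectedComponentsWithStats(m)
  print(n,[(s[i,4],ce[i].round(1).tolist()) for i in range(1,k) if s[i,4]>8])
```

```text
[[ 675. -164.    8.]
 [ 649. -244.    8.]
 [ 560. -215.    8.]
 [ 582. -134.    8.]]
84.0 -1.88
94.0 2.83
84.0 1.3
97.0 -0.31
o [ 616.49496487 -189.20139154    8.        ]
-0.25 [ 569. -177.  117.] cap [322.06907454 108.3783168 ] [379.57209017 196.60883444] base [342.76624909  68.44588263]
-0.3 [ 570. -175.  117.] cap [320.00584573 106.96618496] [378.73728699 196.36818916] base [342.76624909  68.44588263]
-0.35 [ 570. -172.  117.] cap [318.0080033  105.44432505] [377.91521355 196.0863379 ] base [342.76624909  68.44588263]
-0.4 [ 571. -170.  117.] cap [316.08025065 103.8156362 ] [377.10793818 195.76399442] base [342.76624909  68.44588263]
pics/w1.png [(np.int32(11), [95.5, 44.7]), (np.int32(471), [322.3, 100.3])]
pics/top0.png [(np.int32(104), [357.4, 129.3]), (np.int32(50), [377.1, 194.6])]
pics/side0.png [(np.int32(52), [338.0, 147.9]), (np.int32(54), [269.7, 153.2])]
```

Request:
play_rows([
  [[0,50,-10],[0,0,0.1],0.6],
  [[0,100,-20],[0,0,0.2],0.6],
  [[0,150,-40],[0,0,0.3],0.6],
  [[0,200,-60],[0,0,0.4],0.6],
  [[-5,240,-80],[0,0,0.5],0.6],
  [[-10,260,-100],[0,0,0.55],0.6],
  [[-10,260,-100],[0,0,0.55],0.6],
  [[-10,260,-100],[0,0,0.55],0.6],
  [[-10,260,-100],[0,0,0.55],0.6],
])

```text
time: 3.38
position: [497.6, 68.2, 229.3]
eef_rot: [3.14, -0.001, 0.852]
contact_force: [-0.7, 0.2, -0.2]
opening: 0.597
grip_force: 0.0
```

Run:
```python
from h import *
import pickle
o=arm.observe();print(o['time'],o['position'],o['eef_rot'],o['contact_force'],o['joints'])
c=arm.calibration('wrist');im=arm.capture('wrist');cv2.imwrite('pics/w2.png',im[:,:,::-1]);pickle.dump(c,open('w2.pkl','wb'))
```

```text
3.375 [497.587592    68.15453466 229.31520351] [ 3.13974296e+00 -9.97783119e-04  8.52377773e-01] [-0.73403559  0.19602484 -0.24584501] [ 0.2928785   0.16241252 -0.55176367  1.94536493  0.09854636  1.05779131
 -1.01973449]
```

View pics/w2.png

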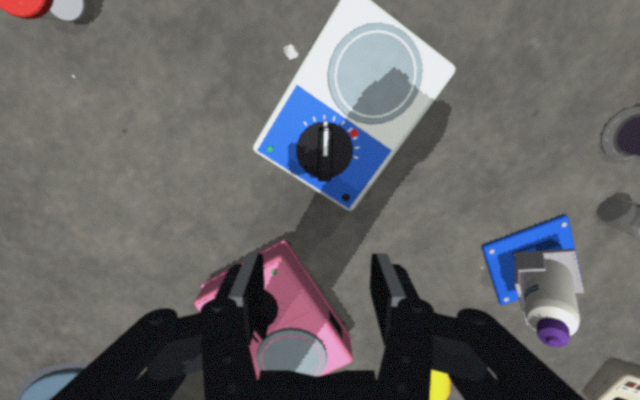

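Wrist view: the plate is at (375,73), the dial at (325,150) with its pointer up at (325,128), and the red mark is at (354,133). The deck corners are (455,69), (352,209) and (255,149).

Run:
```python
from h import *
import pickle
c=pickle.load(open('w2.pkl','rb'));im=cv2.imread('pics/w2.png');g=cv2.cvtColor(im,cv2.COLOR_BGR2GRAY)
A,B,C=[at(c,u,56) for u in [(456,69),(351.5,210),(254,149)]]
for p,q in [(A,B),(B,C)]: d=q-p;print(np.hypot(*d[:2]).round(1),np.arctan2(d[1],d[0]).round(3))
print('mid',((A+C)/2).round(1))
# plate ellipse centre at 62
pl=at(c,(375,73),62);print('plate',pl.round(1))
m=np.zeros_like(g);cv2.circle(m,(325,150),36,255,-1)
d=cv2.inRange(g,0,50)&m;k,l,s,ce=cv2.connectedComponentsWithStats(d);i=1+np.argmax(s[1:,4]);ys,xs=np.where(l==i)
cn=max(cv2.findContours((l==i).astype(np.uint8),0,1)[0],key=len);e=cv2.fitEllipse(cv2.convexHull(cn));print('dark',e,s[i])
print('dial@61',at(c,e[0],61).round(1),'@70',at(c,e[0],70).round(1))
w=(cv2.inRange(g,150,255)&cv2.circle(np.zeros_like(g),(325,145),24,255,-1));ys,xs=np.where(w>0);print('white',xs.mean(),ys.mean(),xs.min(),xs.max(),ys.min(),ys.max())
l1=at(c,(xs[ys<ys.min()+4].mean(),ys.min()),86);l2=at(c,(xs[ys>ys.max()-4].mean(),ys.max()),86);print('pointer',l1,l2,np.arctan2(*(l1-l2)[[1,0]]))
h=cv2.cvtColor(im,cv2.COLOR_BGR2HSV);r=cv2.inRange(h,(0,150,80),(8,255,255))|cv2.inRange(h,(172,150,80),(180,255,255));ys,xs=np.where(r[115:160,330:380]);rm=at(c,(xs.mean()+330,ys.mean()+115),57);dd=at(c,e[0],61);print('red',rm.round(1),np.arctan2(*(rm-dd)[[1,0]]))
cv2.imwrite('pics/c2.png',cv2.resize(im[85:225,225:425],(800,560),interpolation=cv2.INTER_CUBIC))
```

```text
152.7 -2.875
108.6 1.845
mid [563.3  95.6  56. ]
plate [597.  106.6  62. ]
dark ((324.5639953613281, 151.84141540527344), (54.06129837036133, 57.760498046875), 36.0981559753418) [ 296  124   57   58 1921]
dial@61 [522.2  84.1  61. ] @70 [523.   85.5  70. ]
white 325.3611111111111 138.3148148148148 324 327 121 154
pointer [541.24120885 106.29749779  86.        ] [523.70463468  86.32982845  86.        ] 0.8501294698151455
red [552.4  79.6  57. ] -0.14992751568563292
```

View pics/c2.png

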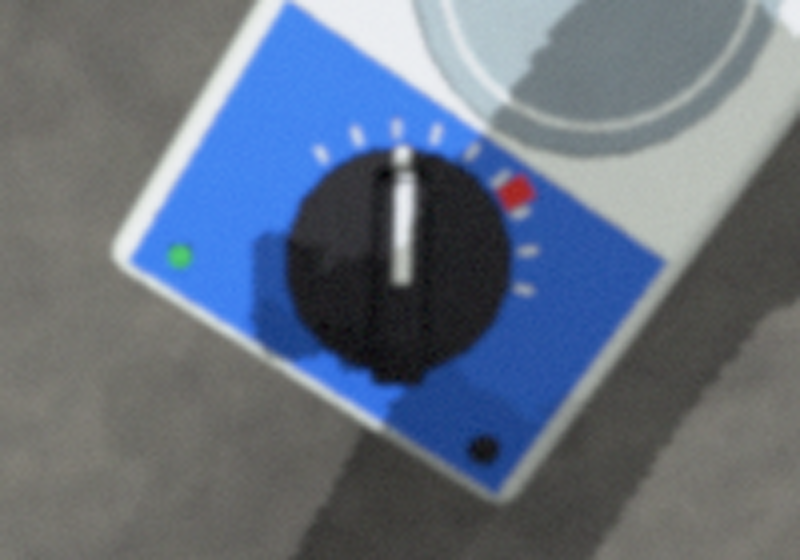

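Request:
play_rows([
  [[25,17,-50],[0,0,0],0.4],
  [[25,17,-90],[0,0,0],0.4],
  [[25,17,-110],[0,0,0],0.4],
  [[25,17,-125],[0,0,0],0.4],
  [[25,17,-138],[0,0,0],0.4],
  [[25,17,-143],[0,0,0],0.4],
  [[25,17,-143],[0,0,0],0.4],
  [[25,17,-143],[0,0,0],0.25],
  [[25,17,-143],[0,0,0],0.2],
])

```text
time: 4.55
position: [521.8, 87.5, 85.9]
eef_rot: [3.141, -0.001, 0.857]
contact_force: [0.5, 0.3, 0.3]
opening: 0.206
grip_force: 0.0
```

Run:
```python
from h import *
o=arm.observe();print(o['position'],o['eef_rot'],o['contact_force'],o['opening'],o['torque'])
im=arm.capture('wrist');cv2.imwrite('pics/w3.png',im[:,:,::-1])
```

```text
[521.83347894  87.49473088  85.92008654] [ 3.14066180e+00 -9.50309796e-04  8.56894646e-01] [0.49309928 0.3420042  0.27273399] 0.20551326717099558 [ 0.02229808 -0.02656306 -0.01967486]
```

View pics/w3.png

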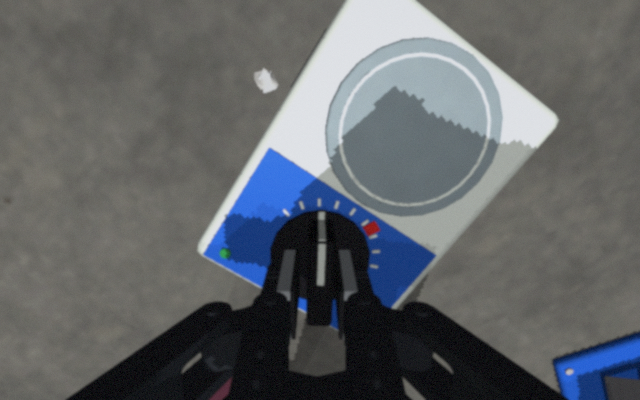

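The bar is at column 320, between the pads at 290 and 350, so it is well centred. I'll nudge about 1 mm, lower and close.

Request:
play_rows([
  [[1,-1.5,-2],[0,0,0],0.2],
  [[1,-1.5,-4],[0,0,0],0.2],
  [[1,-1.5,-5],[0,0,0],0.17],
  [[1,-1.5,-5],[0,0,0],0.14],
  [[1,-1.5,-5],[0,0,0],0.12],
  [[1,-1.5,-5],[0,0,0],0.1],
  [[1,-1.5,-5],[0,0,0],0.05],
  [[1,-1.5,-5],[0,0,0],0],
])

```text
time: 5.6
position: [522.2, 85.7, 80.1]
eef_rot: [-3.141, 0.0, 0.857]
contact_force: [0.3, -0.1, -1.6]
opening: 0.126
grip_force: 58.9
```

Request:
play_rows([
  [[0,0,-1],[0,0,0],0],
  [[0,0,-2],[0,0,0],0],
  [[0,0,-2],[0,0,0],0],
])

```text
time: 5.98
position: [522.2, 85.8, 80.0]
eef_rot: [3.141, 0.002, 0.857]
contact_force: [-5.1, -0.6, 11.7]
opening: 0.123
grip_force: 60.7
```

Request:
play_rows([
  [[0,0,-0.3],[0,0,-0.05],0],
  [[0,0,-0.3],[0,0,-0.1],0],
  [[0,0,-0.3],[0,0,-0.15],0],
  [[0,0,-0.3],[0,0,-0.2],0],
  [[0,0,-0.3],[0,0,-0.2],0],
])

```text
time: 6.6
position: [522.1, 85.9, 80.0]
eef_rot: [3.141, 0.002, 0.657]
contact_force: [-5.2, -1.7, 13.0]
opening: 0.125
grip_force: 60.9
```

Run:
```python
from h import *
o=arm.observe();print(o['position'],o['eef_rot'],o['contact_force'],o['opening'],o['torque'])
im=arm.capture('wrist');cv2.imwrite('pics/w4.png',im[:,:,::-1])
c=arm.calibration('wrist')
for n in ['w3','w4']:
  a=cv2.imread(f'pics/{n}.png')
# plate via HoughCircles -> world; dial centre estimate with yaw
  g=cv2.medianBlur(cv2.cvtColor(a,cv2.COLOR_BGR2GRAY),5);print(n,cv2.HoughCircles(g,cv2.HOUGH_GRADIENT,1.5,200,param1=80,param2=30,minRadius=60,maxRadius=100))
```

```text
[522.14059596  85.86515496  79.98509955] [3.14070103e+00 1.87309718e-03 6.57231785e-01] [-5.21415535 -1.72863183 12.95145886] 0.12546548591851614 [-0.39769804  1.16746327 -0.00879849]
w3 [[[407.25 129.75  85.95]]]
w4 [[[375.75 108.75  82.65]
  [287.25 294.75  94.2 ]]]
```

```bash
cat >> h.py <<'E'
def stir(im,c,dial=(522.5,85.5)):
    "plate centre and red mark in the world, from a BGR wrist picture"
    h=cv2.cvtColor(im,cv2.COLOR_BGR2HSV)
    r=cv2.inRange(h,(0,150,60),(8,255,255))|cv2.inRange(h,(172,150,60),(180,255,255))
    k,l,s,ce=cv2.connectedComponentsWithStats(r);P=[at(c,ce[i],57) for i in range(1,k) if s[i,4]>15]
    P=[p for p in P if np.hypot(*(p[:2]-dial))<60]
    b=cv2.inRange(h,(100,130,40),(120,255,255));k,l,s,ce=cv2.connectedComponentsWithStats(b)
    i=min((i for i in range(1,k) if s[i,4]>300),key=lambda i:np.hypot(*(at(c,ce[i],56)[:2]-dial)))
    # front edge of blue panel towards plate -> lines in world
    cn=max(cv2.findContours((l==i).astype(np.uint8),0,1)[0],key=len)[:,0]
    q=np.array([at(c,u,56)[:2] for u in cn]);rect=cv2.minAreaRect(q.astype(np.float32))
    return np.round(P,1).tolist(),rect
E
python3 - <<'E'
from h import *
import pickle
c=arm.calibration('wrist');print(stir(cv2.imread('pics/w4.png'),c));print(at(c,(375.75,108.75),62))
print(stir(cv2.imread('pics/w2.png'),pickle.load(open('w2.pkl','rb'))))
im=arm.capture('top')[:,:,::-1];print(stir(im,arm.calibration('top')));print(stir(cv2.imread('pics/top0.png'),arm.calibration('top')))
cv2.imwrite('pics/t4.png',im)
E
```

```text
([[552.3, 80.2, 57.0]], ((521.9784545898438, 84.67132568359375), (67.75199890136719, 103.1197509765625), 17.146020889282227))
[595.94776624 110.3651147   62.        ]
([[552.4, 79.6, 57.0]], ((522.3574829101562, 85.10301208496094), (66.67715454101562, 101.65547943115234), 15.324213981628418))
([], ((612.3140869140625, -177.995361328125), (86.19136810302734, 95.27427673339844), 72.7323226928711))
([], ((522.4669189453125, 88.2535171508789), (63.653987884521484, 98.79720306396484), 15.30880355834961))
```

View pics/w4.png

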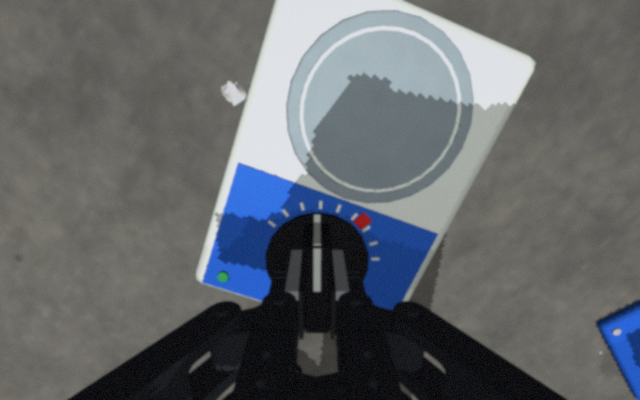

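The stirrer stayed put: the red mark is still at (552,80) in the world, and the pointer moved nearer to it. I'll continue the turn.

Request:
play_rows([
  [[0,0,0],[0,0,-0.06],0],
  [[0,0,0],[0,0,-0.12],0],
  [[0,0,0],[0,0,-0.18],0],
  [[0,0,0],[0,0,-0.24],0],
  [[0,0,0],[0,0,-0.3],0],
  [[0,0,0],[0,0,-0.36],0],
  [[0,0,0],[0,0,-0.42],0],
  [[0,0,0],[0,0,-0.42],0],
])

```text
time: 7.7
position: [522.0, 86.1, 80.0]
eef_rot: [3.141, 0.001, 0.237]
contact_force: [-5.6, -1.5, 14.3]
opening: 0.127
grip_force: 60.9
```

Request:
play_rows([
  [[0,0,0],[0,0,-0.06],0],
  [[0,0,0],[0,0,-0.12],0],
  [[0,0,0],[0,0,-0.18],0],
  [[0,0,0],[0,0,-0.24],0],
  [[0,0,0],[0,0,-0.3],0],
  [[0,0,0],[0,0,-0.35],0],
  [[0,0,0],[0,0,-0.35],0],
])

```text
time: 8.57
position: [521.9, 86.5, 80.0]
eef_rot: [3.141, 0.001, -0.112]
contact_force: [-5.8, -1.7, 13.0]
opening: 0.131
grip_force: 60.8
```

```bash
cat >> h.py <<'E'
def bar(im,c,dial=(522.5,85.5)):
    "world direction of the white pointer line, from a BGR picture"
    h=cv2.cvtColor(im,cv2.COLOR_BGR2HSV);w=cv2.inRange(h,(0,0,115),(180,60,255))
    k,l,s,ce=cv2.connectedComponentsWithStats(w);out=[]
    for i in range(1,k):
        if 15<s[i,4]<600 and np.hypot(*(at(c,ce[i],86)[:2]-dial))<25:
            ys,xs=np.where(l==i);q=np.array([at(c,u,86)[:2] for u in zip(xs,ys)]);v=np.linalg.svd(q-q.mean(0))[2][0];v*=np.sign(v[0])
            out.append((int(s[i,4]),np.ptp(q@v).round(1),np.arctan2(v[1],v[0]).round(3),q.mean(0).round(1).tolist()))
    return out
E
python3 - <<'E'
from h import *
o=arm.observe();print(o['position'],o['eef_rot'],o['contact_force'],o['torque'])
c=arm.calibration('wrist');im=arm.capture('wrist')[:,:,::-1].copy();cv2.imwrite('pics/w5.png',im)
print(stir(im,c));print(bar(im,c))
E
```

```text
[521.94969247  86.45935639  79.99693928] [ 3.14064331e+00  1.06916445e-03 -1.12309345e-01] [-5.76827722 -1.7148923  12.99425121] [-0.21380702  1.22529835 -0.05400664]
([[552.3, 80.6, 57.0]], ((521.6666870117188, 85.47257995605469), (67.77503204345703, 103.4114990234375), 17.11842918395996))
[(296, np.float64(19.8), np.float64(-0.112), [532.9, 83.9])]
```

Request:
play_rows([
  [[0,0,0],[0,0,-0.03],0],
  [[0,0,0],[0,0,-0.065],0],
  [[0,0,0],[0,0,-0.065],0],
  [[0,0,1.8],[0,0,-0.065],0],
  [[0,0,1.8],[0,0,-0.065],0.14],
  [[0,0,1.8],[0,0,-0.065],0.2],
  [[0,0,1.8],[0,0,-0.065],0.25],
  [[0,0,20],[0,0,-0.065],0.25],
  [[0,0,60],[0,0,-0.065],0.3],
  [[0,0,100],[0,0,-0.065],0.6],
  [[0,0,130],[0,0,-0.065],0.6],
  [[0,0,130],[0,0,-0.065],0.6],
])

```text
time: 10.12
position: [525.1, 86.5, 212.3]
eef_rot: [-3.139, -0.008, -0.178]
contact_force: [0.4, -0.1, -0.3]
opening: 0.598
grip_force: 0.0
```

Run:
```python
from h import *
import pickle
o=arm.observe();print(o['position'],o['eef_rot'],o['contact_force'],o['torque'])
c=arm.calibration('wrist');im=arm.capture('wrist')[:,:,::-1].copy();cv2.imwrite('pics/w6.png',im);pickle.dump(c,open('w6.pkl','wb'))
print(stir(im,c));print(bar(im,c))
g=cv2.medianBlur(cv2.cvtColor(im,cv2.COLOR_BGR2GRAY),5);z=cv2.HoughCircles(g,cv2.HOUGH_GRADIENT,1.5,200,param1=80,param2=30,minRadius=35,maxRadius=60);print(z)
for a in z[0]: print(at(c,a[:2],62))
```

```text
[525.06492525  86.52398942 212.34905   ] [-3.13880599 -0.00820479 -0.17825837] [ 0.355175   -0.14990118 -0.29032315] [0.01886784 0.01481512 0.03411579]
([[552.6, 80.4, 57.0]], ((522.4382934570312, 84.9541015625), (66.81400299072266, 101.55145263671875), 17.008604049682617))
[(87, np.float64(22.4), np.float64(-0.173), [532.7, 83.2])]
[[[276.75 110.25  41.  ]
  [ 75.75 336.75  35.75]
  [498.75 353.25  55.85]
  [624.75  26.25  42.5 ]]]
[597.07735689 105.77051159  62.        ]
[413.96137469 357.50947948  62.        ]
[316.67810769 -69.72706884  62.        ]
[ 610.29317365 -165.68871547   62.        ]
```

View pics/w6.png

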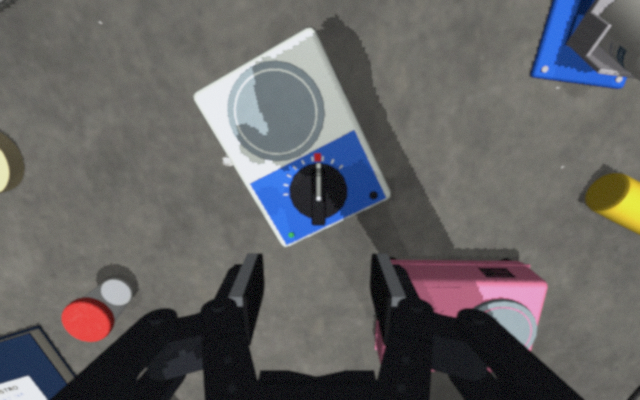

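The pointer is on the red mark at (318,158), and the stirrer has not moved. Next the bottle: I'll work out the pre-grasp pose.

```bash
cat > g.py <<'E'
from h import *
def target(yaw):
    yr=np.array([-np.sin(yaw),np.cos(yaw),0]);return R.from_rotvec(-np.pi/6*yr)*R.from_euler('xyz',[np.pi,0,yaw])
def axis(yaw): return np.array([-.5*np.cos(yaw),-.5*np.sin(yaw),.866])
E
python3 - <<'E'
from g import *
import pickle
from scipy.optimize import least_squares
obs=[(pickle.load(open('w1.pkl','rb')),(322.3,100.3)),(arm.calibration('top'),(377.1,194.6)),(arm.calibration('side'),(338,147.9))]
f=lambda P:np.concatenate([proj(c,P)-u for c,u in obs]);r=least_squares(f,[574,-176,109]);print('cap',r.x.round(1),r.fun.round(1))
o=arm.observe();R0=R.from_euler('xyz',o['eef_rot'])
y=-.3;b=np.array([616.5,-189,32])
for h in (89,): print('model',(b+h*axis(y)).round(1))
print('pre shift',(b+170*axis(y)-o['position']).round(1),'rotvec',(target(y)*R0.inv()).as_rotvec().round(3))
E
```

```text
cap [ 576.  -174.9  106.2] [-0.4  0.   1.1 -0.2 -0.3  0.2]
model [ 574.  -175.8  109.1]
pre shift [  11.8 -250.   -30.9] rotvec [-0.124 -0.505 -0.119]
```

Request:
play_rows([
  [[0,-20,20],[0,0,0],1],
  [[0,-70,20],[0,0,0],1],
  [[-10,-120,20],[-0.03,-0.1,-0.03],1],
  [[-10,-170,20],[-0.06,-0.2,-0.06],1],
  [[-10,-215,10],[-0.08,-0.3,-0.08],1],
  [[0,-250,0],[-0.1,-0.4,-0.1],1],
  [[12,-250,-30],[-0.124,-0.505,-0.119],1],
  [[12,-250,-30],[-0.124,-0.505,-0.119],1],
  [[12,-250,-30],[-0.124,-0.505,-0.119],1],
])

```text
time: 11.3
position: [534.6, -163.7, 178.1]
eef_rot: [3.14, -0.518, -0.298]
contact_force: [0.8, -0.1, 0.0]
opening: 0.999
grip_force: 0.0
```

Run:
```python
from g import *
o=arm.observe();print(o['position'],o['eef_rot'],o['joints'].round(2))
R0=R.from_euler('xyz',o['eef_rot']);print('z',R0.as_matrix()[:,2],'y',R0.as_matrix()[:,1])
c=arm.calibration('wrist');im=arm.capture('wrist')[:,:,::-1].copy();y=-.3;b=np.array([616.5,-189,32])
for t in ['rest','purple_center']: print(t,[(d['p'],np.array(d['centre'])*[640,400]) for d in arm.look_for(t,'wrist')])
for h,k in ((0,(0,0,255)),(50,(0,255,0)),(80,(0,255,255)),(98,(255,255,0))): 
  u=proj(c,b+h*axis(y));print(h,u.round(0));cv2.circle(im,tuple(int(v) for v in u),3,k,-1)
u=proj(c,o['position']);print('tcp',u)
hh=cv2.cvtColor(im,cv2.COLOR_BGR2HSV);m=cv2.inRange(hh,(125,90,30),(155,255,200));k,l,s,ce=cv2.connectedComponentsWithStats(m)
print([(s[i].tolist(),ce[i].round(1).tolist()) for i in range(1,k) if s[i,4]>50],'mid cap',proj(c,b+89*axis(y)))
cv2.imwrite('pics/w7.png',im)
```

```text
[ 534.5726919  -163.69346492  178.11514435] [ 3.14043556 -0.51845494 -0.29843714] [ 0.31  0.08 -0.12  2.25  0.21  0.31 -1.85]
z [ 0.47329397 -0.1468075  -0.86858527] y [-0.29457463 -0.95562795  0.00100503]
rest [(0.58, array([325.12, 162.08])), (0.46, array([201.28,  41.6 ]))]
purple_center [(0.95, array([314.816, 195.6  ])), (0.65, array([398.528, 353.   ]))]
0 [315. 181.]
50 [315. 198.]
80 [315. 212.]
98 [315. 221.]
tcp [313.87096226 285.89928953]
[([176, 20, 32, 19, 392], [191.4, 29.1]), ([178, 27, 40, 29, 585], [199.6, 43.8]), ([296, 197, 35, 37, 924], [313.0, 215.1])] mid cap [314.74540907 216.35072701]
```

View pics/w7.png

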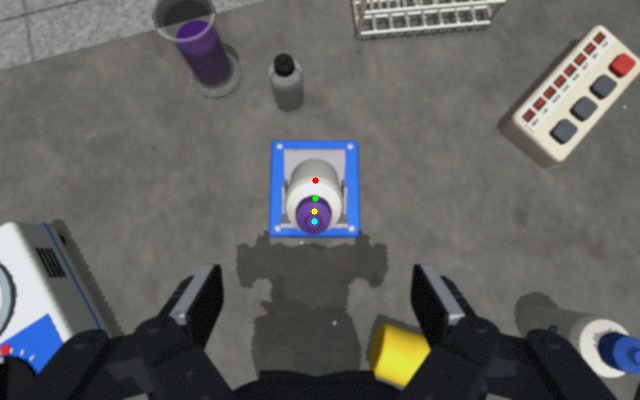

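The bottle axis projection lands on the bottle, with the cap at (313,215). I'll go in along the axis and grip.

Request:
play_rows([
  [[13,-4,-24],[0,0,0],1],
  [[26,-8,-48],[0,0,0],1],
  [[38,-12,-68],[0,0,0],1],
  [[47,-14.5,-83],[0,0,0],1],
  [[53,-16.5,-94],[0,0,0],1],
  [[53,-16.5,-94],[0,0,0],1],
  [[53,-16.5,-94],[0,0,0],0.7],
  [[53,-16.5,-94],[0,0,0],0.6],
  [[53,-16.5,-94],[0,0,0],0.5],
  [[53,-16.5,-94],[0,0,0],0.4],
  [[53,-16.5,-94],[0,0,0],0.2],
  [[53,-16.5,-94],[0,0,0],0.2],
])

```text
time: 12.95
position: [587.6, -180.5, 85.0]
eef_rot: [3.141, -0.521, -0.3]
contact_force: [-3.4, 0.9, 5.0]
opening: 0.502
grip_force: 59.5
```

Request:
play_rows([
  [[-5,1.5,9],[0,0,0],0.2],
  [[-15,4.5,27],[0,0,0],0.2],
  [[-28,8.5,50],[0,0,0],0.2],
  [[-40,12.5,72],[0,0,0],0.2],
  [[-50,15,90],[0,0,0],0.2],
  [[-50,15,120],[0.03,0.1,0],0.2],
  [[-40,30,140],[0.06,0.2,0],0.2],
  [[-30,60,140],[0.09,0.3,0],0.2],
  [[-20,100,140],[0.12,0.4,0],0.2],
  [[-10,140,140],[0.154,0.499,0],0.2],
  [[0,180,140],[0.154,0.499,0],0.2],
  [[5,220,140],[0.154,0.499,0],0.2],
  [[9.5,255,130],[0.154,0.499,0],0.2],
  [[9.5,280,110],[0.154,0.499,0],0.2],
  [[9.5,286.5,80],[0.154,0.499,0],0.2],
  [[9.5,286.5,80],[0.154,0.499,0],0.2],
  [[9.5,286.5,80],[0.154,0.499,0],0.2],
])

```text
time: 15.08
position: [597.0, 104.7, 164.6]
eef_rot: [3.14, 0.002, -0.301]
contact_force: [0.8, 0.1, -0.8]
opening: 0.507
grip_force: 61.4
```

Run:
```python
from g import *
o=arm.observe();print(o['position'],o['eef_rot'],o['contact_force'],o['opening'],o['torque'])
im=arm.capture('side')[:,:,::-1].copy();c=arm.calibration('side');p=o['position']
print('tcp',proj(c,p),'bottle base/top pred',proj(c,p-[0,0,61]),proj(c,p+[0,0,37]),'plate',proj(c,[597,106,62]))
for t in ['purple_center','plate_center']: print(t,[(d['p'],np.array(d['centre'])*[640,400]) for d in arm.look_for(t,'side')])
hh=cv2.cvtColor(im,cv2.COLOR_BGR2HSV);m=cv2.inRange(hh,(125,90,30),(155,255,200));k,l,s,ce=cv2.connectedComponentsWithStats(m)
print([(s[i].tolist(),ce[i].round(1).tolist()) for i in range(1,k) if s[i,4]>8])
w=arm.capture('wrist')[:,:,::-1].copy();cv2.imwrite('pics/w8.png',w);cw=arm.calibration('wrist');print(stir(w,cw))
hh=cv2.cvtColor(w,cv2.COLOR_BGR2HSV);m=cv2.inRange(hh,(125,90,30),(155,255,200));k,l,s,ce=cv2.connectedComponentsWithStats(m)
print('w',[(s[i].tolist(),ce[i].round(1).tolist()) for i in range(1,k) if s[i,4]>50], proj(cw,p+[0,0,37]))
cv2.imwrite('pics/s8.png',im)
```

```text
[597.01625968 104.69697922 164.64010906] [ 3.13997400e+00  1.98532468e-03 -3.00885886e-01] [ 0.75228306  0.0824004  -0.75625174] 0.5070542870537412 [-0.0026384   0.01732307 -0.00818012]
tcp [285.37396647 185.07703496] bottle base/top pred [285.92182554 204.05465727] [285.02297504 172.91883032] plate [286.04293018 216.61622916]
purple_center [(0.78, array([290.624, 192.52 ])), (0.5, array([312.832, 217.6  ]))]
plate_center [(0.94, array([394.496, 223.48 ])), (0.66, array([300.032, 231.68 ])), (0.27, array([404.288, 148.08 ]))]
[([265, 151, 6, 6, 30], [267.6, 153.3]), ([282, 172, 10, 10, 67], [286.6, 177.0])]
([[551.8, 80.4, 57.0]], ((530.8912963867188, 55.641143798828125), (67.23699188232422, 40.425453186035156), 17.13577651977539))
w [([286, 288, 65, 74, 3890], [317.8, 325.0])] [314.9113891  347.12378041]
```

Request:
play_rows([
  [[0,0.6,-10],[0,0,0],0.2],
  [[0,1.2,-20],[0,0,0],0.2],
  [[0,1.2,-29],[0,0,0],0.2],
  [[0,1.2,-35],[0,0,0],0.2],
  [[0,1.2,-38],[0,0,0],0.2],
  [[0,1.2,-39.5],[0,0,0],0.2],
  [[0,1.2,-40],[0,0,0],0.2],
  [[0,1.2,-40],[0,0,0],0.2],
])

```text
time: 16.27
position: [597.0, 107.1, 124.3]
eef_rot: [3.141, 0.002, -0.3]
contact_force: [0.7, 0.2, -2.2]
opening: 0.503
grip_force: 61.4
```

Request:
play_rows([
  [[0,-0.5,-0.7],[0,0,0],0.2],
  [[0,-0.5,-1.4],[0,0,0],0.2],
  [[0,-0.5,-1.4],[0,0,0],0.2],
])

```text
time: 16.65
position: [597.3, 106.6, 123.4]
eef_rot: [3.141, 0.002, -0.3]
contact_force: [-0.7, -0.1, 2.8]
opening: 0.506
grip_force: 61.7
```

Request:
play_rows([
  [[0,0,0],[0,0,0],0.53],
  [[0,0,0],[0,0,0],0.58],
  [[0,0,0],[0,0,0],0.65],
  [[0,0,0],[0,0,0],0.75],
  [[0,0,0],[0,0,0],0.85],
  [[0,0,10],[0,0,0],0.85],
  [[0,0,30],[0,0,0],0.85],
  [[0,0,60],[0,0,0],0.85],
  [[0,0,110],[0,0,0],0.85],
  [[0,0,150],[0,0,0],0.85],
  [[-40,-30,150],[0,0,0],0.85],
  [[-80,-60,150],[0,0,0],0.85],
  [[-80,-60,150],[0,0,0],0.85],
  [[-80,-60,150],[0,0,0],0.85],
])

```text
time: 18.4
position: [517.6, 47.0, 274.3]
eef_rot: [-3.141, -0.001, -0.3]
contact_force: [0.0, 0.0, 0.1]
opening: 0.85
grip_force: 0.0
```

Run:
```python
from g import *
o=arm.observe();print(o['time'],o['position'],o['contact_force'])
w=arm.capture('wrist')[:,:,::-1].copy();c=arm.calibration('wrist');cv2.imwrite('pics/w9.png',w);print(stir(w,c),bar(w,c))
s=arm.capture('side')[:,:,::-1].copy();sc=arm.calibration('side');cv2.imwrite('pics/s9.png',s)
for im,cal in ((w,c),(s,sc)):
  hh=cv2.cvtColor(im,cv2.COLOR_BGR2HSV);m=cv2.inRange(hh,(125,90,30),(155,255,200));k,l,st,ce=cv2.connectedComponentsWithStats(m)
  print([(st[i].tolist(),ce[i].round(1).tolist(),at(cal,ce[i],153).round(1).tolist()) for i in range(1,k) if st[i,4]>20])
  print('pred cap mid',proj(cal,[597,106,151]),'base',proj(cal,[597,106,62]))
u=cv2.resize(w[:, 100:540],(440,400));v=cv2.resize(s[140:260,230:350],(360,360),interpolation=cv2.INTER_CUBIC)
cv2.imwrite('pics/fin.png',np.hstack([u,cv2.copyMakeBorder(v,0,40,0,0,cv2.BORDER_CONSTANT)]))
```

```text
18.4 [517.62951181  47.000541   274.34580844] [0.02818324 0.03062021 0.14151609]
([[552.7, 81.2, 57.0]], ((522.993896484375, 85.71155548095703), (66.76353454589844, 101.29886627197266), 17.071640014648438)) [(107, np.float64(23.3), np.float64(-0.176), [534.1, 83.7])]
[([190, 107, 35, 32, 871], [206.7, 122.4], [598.3, 106.2, 153.0])]
pred cap mid [208.50649991 123.76879623] base [236.38362312 115.10913587]
[([265, 151, 11, 6, 53], [269.7, 153.2], [704.3, -8.5, 153.0]), ([280, 187, 10, 9, 70], [284.6, 190.7], [595.6, 111.9, 153.0])]
pred cap mid [285.25507369 189.7406476 ] base [286.04293018 216.61622916]
```

Both cameras put the cap within about 2 mm of the plate's axis at standing height. The pointer is on the mark, the stirrer has not shifted, and the robot is clear.

```bash
python3 -c "
from cell import arm
print(arm.close_job())"
```

```text
the job is handed in; nothing more can be done
None
```

I turned the dial clockwise to the red mark without shifting the stirrer, stood the purple-capped bottle upright in the middle of the plate, and handed the job in at about 18.5 s; no verdict came back.

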